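# Return the sawn quadrant models to their work pans

### The arm

A 7-joint arm with a two-finger parallel gripper is mounted at the origin on the work surface. World frame = base frame: x ahead of the robot, y to its left, z up, the work surface at z = 0. Lengths are in mm, angles in rad, forces in N, time in s.
With the tool pointing down it reaches from about 425 to 1025 mm from the base axis. Payload 3.6 kg.
Tool frame: the origin (TCP) lies at the very end of the fingers, on their centre line; the grasp point (between the pads) lies 19 mm behind it; z points along the fingers, y is the line along which they close (so a half turn about z gives the same grasp; the last joint's range is limited). The gripper opens to 85 mm and grips with 20 to 120 N. Pads are 22 mm wide; open, the fingers measure 114 mm over their backs; the gripper's body (76 mm by 85 mm) begins 54 mm behind the grasp point. The pads swing forward as they close: fully open they stand 13 mm farther back than shut.
Start: joints at [-1.403, 0.591, 0.048, 1.609, -0.033, 0.943, -0.034], TCP at [187.639, 700.301, 231.302] pointing down, gripper open.
Joint ranges: [-2.69, 2.69], [-0.47, 2.24], [-1.27, 1.36], [0.19, 2.51], [-1.53, 4.68], [0.08, 2.07], [-3.09, 3.09]. Speed limits (rad/s): [2.57, 2.57, 3.14, 3.14, 3.14, 3.14, 3.14].

### API

Orientations are given as a unit quaternion [x, y, z, w].
In Python, from cell import r gives the robot as it stands. Calls block until the motion is done:
- r.reach(position, orientation): joint-space move of the TCP to a pose.
- r.servo_line(position, orientation=None, feed=150, max_force=None): straight line of the TCP; orientation=None keeps the orientation; feed is the mean speed in mm/s. With max_force (N) it stops when the force on the tool has changed by that much, and returns True; else False.
- r.movej(angles): joint-space move.
- r.move_gripper(opening): finger opening in mm; the grip force is fixed at half the most; returns when the fingers have stopped.
- r.sleep(seconds).
- r.solve_ik(position, orientation): joint angles nearest the present ones, or None.
- r.observe(): the state.
- r.camera(name): name is "side" or "top"; returns (picture, depth): 480x640x3 uint8, red, green, blue; 480x640 float32, mm along the optical axis (not along the pixel's ray), 0 where there is no reading.
- r.camera_params(name): a dict with "fx", "fy", "cx", "cy" (pixels), "k1" (the pictures are not rectified: a ray, as slopes to the right and down, at radius r is drawn at 1 + k1 r^2 times it, then the intrinsics apply), "xyz" and "orientation" of the camera in the world. Camera axes: x right, y up, looking along -z (the intrinsics and any distortion apply to the point x, -y, -z); pixel columns grow to the right and rows downward; lengths in mm; the calibration is good to about 2 mm. A picture is of the moment at which its call begins. camera_params takes no time and is no camera call.
A pose or a line that the arm cannot do raises r.MotionError and nothing moves.
- r.finish_job(): hands the job in; it is judged then, once.
Trained networks look in the newest picture that a camera, given by its name, has taken for a name from the list of things; names that differ only in an ending like _2 or _b are one class to them, and where a whole thing is asked for, a point or a joint stands for the part that bears it (a point fixed in the world has none). Each returns a list of dicts, best first, with "score" (0 to 1); they miss things now and then, are a little off and sometimes report something else, mostly with a low value. They report only what shows in the picture. A call takes as long as a camera call. They do not tell look-alikes from the thing itself.
- r.recognise(camera, query): "centre" ([x, y, z] in mm, in world coordinates, good to about 4 mm: the middle of the surface that is visible of it).
- r.mark_of(camera, query): "centre" ([x, y, z] in mm, in world coordinates, good to about 4 mm: a listed point, or the origin of a listed thing).
The state is a dict: "time": time; "q": joint angles; "qd": joint speeds; "tau": joint torques, N m; "tool_pos": TCP position; "orientation": TCP orientation; "wrist_force": force on the tool from outside, world axes, zero at the start; "wrist_torque": the same for the moment, N m; "width": finger opening in mm; "grip_force": force on a finger pad.
Only numpy, scipy, OpenCV 4.12 (cv2) and the standard library are available. Lean on these libraries where they do the work, as an engineer would, in place of code of your own. Each camera call takes 0.05 s, during which the arm holds its last target. There are 200 camera calls.

### The job

Put the three quadrant models with the red, blue and yellow base plates into the work pans of the same colours, each set down gently, flat on the floor of the pan with its teeth up. The red one still sits in the model lifter: press the lifter's lever right down so that the model rises out of its pocket by itself, then take it. The model with the white base plate has just been glued, so leave it where it stands.

Things in the scene. Friction and masses are not known exactly. Their poses are not given: they have to be found in the camera images.
- model_red: quadrant (half-jaw) model: red base plate 64 x 38 x 12 mm, mint green stone 57 x 21 mm up to 20 mm, row of teeth up to 28 mm; 95 g. Origin: centre of its underside; x along its length, z up. Grasp across its 38 mm width (y). At the start seated in the lifter's pocket, length along the lifter's y, underside 28 mm above the bench, only its top 10 mm above the rim.
- model_blue: quadrant (half-jaw) model: blue base plate 64 x 38 x 12 mm, mint green stone 57 x 21 mm up to 20 mm, row of teeth up to 28 mm; 95 g. Origin: centre of its underside; x along its length, z up. Grasp across its 38 mm width (y). Stands on the bench.
- model_yellow: quadrant (half-jaw) model: yellow base plate 64 x 38 x 12 mm, mint green stone 57 x 21 mm up to 20 mm, row of teeth up to 28 mm; 95 g. Origin: centre of its underside; x along its length, z up. Grasp across its 38 mm width (y). Stands on the bench.
- model_white: quadrant (half-jaw) model: white base plate 64 x 38 x 12 mm, mint green stone 57 x 21 mm up to 20 mm, row of teeth up to 28 mm; 95 g. Origin: centre of its underside; x along its length, z up. Grasp across its 38 mm width (y). Stands on the bench; not to be moved.
- pan_red: open red plastic work pan, fixed, 170 x 126 mm and 32 mm high outside, walls and floor 3 mm. Origin: centre of its underside; x along its 170 mm length, away from the robot. A loose white crown box, 38 x 38 x 21 mm, lies in its +x end; the floor from x = -80 to +15 mm is free (middle of the free floor: x = -32 mm).
- pan_blue: open blue plastic work pan, fixed, 170 x 126 mm and 32 mm high outside, walls and floor 3 mm. Origin: centre of its underside; x along its 170 mm length, away from the robot. A loose white crown box, 38 x 38 x 21 mm, lies in its +x end; the floor from x = -80 to +15 mm is free (middle of the free floor: x = -32 mm).
- pan_yellow: open yellow plastic work pan, fixed, 170 x 126 mm and 32 mm high outside, walls and floor 3 mm. Origin: centre of its underside; x along its 170 mm length, away from the robot. A loose white crown box, 38 x 38 x 21 mm, lies in its +x end; the floor from x = -80 to +15 mm is free (middle of the free floor: x = -32 mm).
- lifter: model lifter bolted to the bench: grey body 88 (x) by 110 (y) by 46 mm high, forked steel lever 135 mm wide with a black pad in front (-x). Pocket in the middle of its top, 41.5 (x) by 67.5 (y), 18 mm deep; the lever drives the pocket's floor up 20 mm, bringing the model's underside to 48 mm above the bench, 2 mm over the rim. Origin: centre of its underside, z up.
- lever (a joint): angle of the lifter's lever (rad): 0 raised (start), 0.5 fully down at its stop; the ejector plate rises 40 mm per rad. About 4 N on the pad moves it; it is stiff and stays where it is left, with the model raised.
- lever_pad (a point): middle of the upper face of the black lever pad, 30 (lifter's x) by 56 mm (y). Lever up: 91 mm in front of (-x) the lifter's middle and 88 mm above the bench; it swings down on a radius of 115 mm to 103 mm in front and 32 mm above the bench, nothing underneath. Press it from above with closed fingers.
Things that resemble listed ones, but are neither listed nor needed, are in the scene too. Leave any orange look-alike of the lifter alone.

How it is judged:
By the outcome, as a careful person would: the job done as asked, in the order asked, and still so for the second after the job is handed in, with the robot touching nothing.
It also fails if it takes over 104 s, if anything falls off the work surface, if the arm or the gripper's body presses on something with over 40 N, if the wrist force passes 120 N, or if a joint passes its speed limit or range.

## Working session

There is one attempt and no reset: what is moved stays moved. The work goes in short steps, each a Python script; the robot and the scene stay as the last script left them, time stands still between calls to the robot, and variables do not carry over. Pictures are saved under pics/ and viewed, at most 14 in all, crops included, and the job is handed in when it is done.

```bash
ls; mkdir -p pics
python3 - <<'E'
from cell import r
import cv2,numpy as np
for c in("top","side"):
    p,d=r.camera(c); cv2.imwrite(f"pics/{c}0.png",p[:,:,::-1]); np.save(f"pics/{c}0.npy",d); np.save(f"pics/{c}0rgb.npy",p)
    print(c,r.camera_params(c))
    for q in("model_red","model_blue","model_yellow","model_white","pan_red","pan_blue","pan_yellow","lifter","lever_pad"):
        print(q,[(np.round(x["centre"]).tolist(),round(x["score"],2)) for x in r.mark_of(c,q)])
print(r.observe())
E
```

```text
pics
top {'fx': 523.0088560250095, 'fy': 523.0088560250095, 'cx': 318.82835246126604, 'cy': 231.81035136048922, 'k1': 0.04306920108793112, 'xyz': array([ 310.41695651,    3.33914943, 1224.62398518]), 'orientation': array([-0.05613942,  0.05931827,  0.70766453, -0.70181238])}
model_red [([549.0, -282.0, 30.0], 0.85)]
model_blue [([435.0, -29.0, 6.0], 0.86)]
model_yellow []
model_white [([436.0, 87.0, -1.0], 0.85), ([549.0, -281.0, 28.0], 0.34)]
pan_red [([640.0, -56.0, 1.0], 0.84)]
pan_blue [([641.0, 283.0, 0.0], 0.79)]
pan_yellow [([636.0, 115.0, -1.0], 0.55)]
lifter [([332.0, -349.0, 4.0], 0.9), ([552.0, -279.0, -2.0], 0.75)]
lever_pad [([453.0, -292.0, 87.0], 0.98), ([241.0, -353.0, 84.0], 0.81)]
side {'fx': 559.5282289886953, 'fy': 559.5282289886953, 'cx': 319.8025863996888, 'cy': 239.09077847436896, 'k1': -0.1068039639583822, 'xyz': array([   7.340836  , -724.37783725,  772.18300871]), 'orientation': array([ 0.41862857, -0.12732028, -0.26501603,  0.85924745])}
model_red [([549.0, -280.0, 26.0], 0.57)]
model_blue []
model_yellow [([470.0, 304.0, 0.0], 0.9)]
model_white [([439.0, 9
[... 253 characters left out ...]
time': 1.0, 'q': array([-1.40250239,  0.59116521,  0.04839694,  1.6084983 , -0.03327711,
        0.9427286 , -0.03367391]), 'qd': array([-0.00198351,  0.0007954 , -0.00087527,  0.00052839,  0.00058907,
       -0.00043357,  0.00078324]), 'tau': array([ 3.89020142e-04, -5.48646855e+01,  1.54652204e+00, -1.98534429e+01,
        9.38281417e-03,  1.51757085e-03,  7.96333921e-06]), 'tool_pos': array([187.63993651, 700.29486163, 231.32813788]), 'orientation': array([1.30486233e-01, 9.91450121e-01, 1.35533765e-06, 2.05746313e-05]), 'wrist_force': array([-0.17063762,  0.44020522,  0.23455125]), 'wrist_torque': array([0.03030824, 0.00471122, 0.04361438]), 'grip_force': 0.0, 'width': 85.43432680570417}
```

View images.

View pics/top0.png

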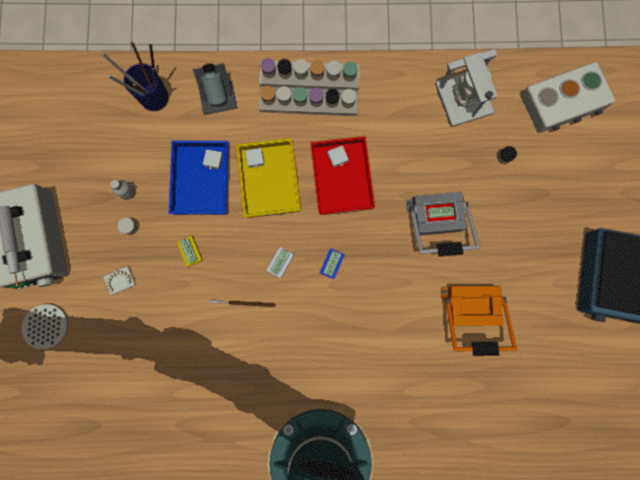

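View pics/side0.png

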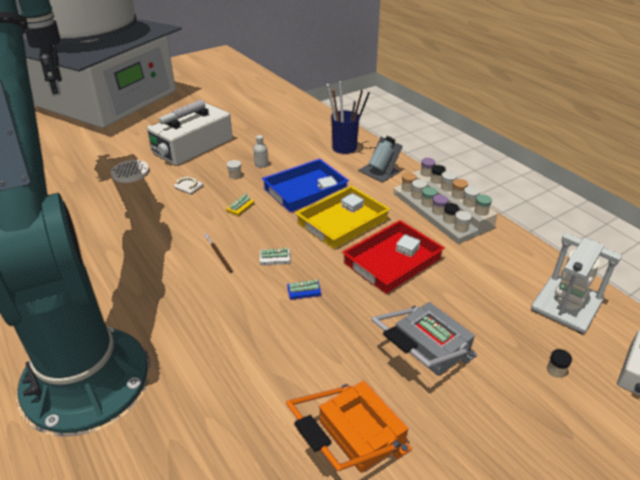

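Top picture: blue model (332,263), white (280,262), yellow (189,251); pans blue (199,178), yellow (269,178), red (342,175). There are two lifters, a grey one (440,220) holding the red model and an orange one (480,315). The grey one fits the description. I'll measure yaws and confirm it in an enlarged crop.

```bash
cat > h.py <<'E'
from cell import r
import cv2,numpy as np
from scipy.spatial.transform import Rotation as R
def cloud(c):
    p,d=r.camera(c); k=r.camera_params(c)
    v,u=np.mgrid[:480,:640].astype(float)
    K=np.array([[k['fx'],0,k['cx']],[0,k['fy'],k['cy']],[0,0,1]])
    s=cv2.undistortPoints(np.stack([u.ravel(),v.ravel()],1)[:,None],K,np.array([k['k1'],0,0,0.]))[:,0]
    z=d.ravel(); P=np.stack([s[:,0]*z,-s[:,1]*z,-z],1)
    return p,d,(R.from_quat(k['orientation']).apply(P)+k['xyz']).reshape(480,640,3)
def mask(p,col):
    h,s,v=[x.astype(int) for x in cv2.split(cv2.cvtColor(p,cv2.COLOR_RGB2HSV))]
    if col=='red': return ((h<6)|(h>174))&(s>170)&(v>70)
    if col=='blue': return (h>105)&(h<128)&(s>150)&(v>70)
    if col=='yellow': return (h>22)&(h<33)&(s>170)&(v>90)
def rect(P,m,c,rad,zr):
    """centre, long side, short side, yaw of long axis in (-pi/2,pi/2]"""
    m=m&(np.hypot(P[...,0]-c[0],P[...,1]-c[1])<rad)&(P[...,2]>zr[0])&(P[...,2]<zr[1])
    q=P[m][:,:2].astype(np.float32)
    b=cv2.boxPoints(cv2.minAreaRect(q)); e=b[1]-b[0]; f=b[2]-b[1]
    if np.hypot(*f)>np.hypot(*e): e,f=f,e
    a=np.arctan2(e[1],e[0]); a=(a+np.pi/2)%np.pi-np.pi/2
    return b.mean(0),np.hypot(*e),np.hypot(*f),a,len(q)
def Q(yc):  # tool down, closing line (tool y) at world angle yc
    x=np.array([np.sin(yc),-np.cos(yc),0]); y=np.array([np.cos(yc),np.sin(yc),0]); z=[0,0,-1]
    x=np.cross(y,z)
    return R.from_matrix(np.stack([x,y,z],1)).as_quat()
E
python3 - <<'E'
from h import *
for c in("top","side"):
    p,d,P=cloud(c)
    for n,xy,rad,zr in(("blue",(437,-28),50,(3,45)),("yellow",(470,304),50,(3,45)),("red",(549,-281),50,(30,70)),
        ("red",(641,-57),115,(-5,45)),("blue",(642,282),115,(-5,45)),("yellow",(637,115),115,(-5,45))):
        try: print(c,n,*[np.round(x,3) for x in rect(P,mask(p,n),xy,rad,zr)])
        except Exception as e: print(c,n,e)
    hsv=cv2.cvtColor(p,cv2.COLOR_RGB2HSV)
    g=(hsv[...,1]<90)
    print(c,"lifter",*[np.round(x,3) for x in rect(P,g,(549,-281),90,(40,52))])
    print(c,"lever",*[np.round(x,3) for x in rect(P,hsv[...,2]<60,(455,-291),60,(75,100))])
    # bench height check
    print(c,"bench z",np.median(P[200:300,200:400,2]) if c=="top" else np.median(P[280:330,200:250,2]))
    if c=="top": a=p[180:370,390:540]
    else: a=p[290:480,270:490]
    cv2.imwrite(f"pics/crop_{c}.png",cv2.resize(a[:,:,::-1],None,fx=2.6,fy=2.6,interpolation=cv2.INTER_CUBIC))
a=cv2.imread("pics/crop_top.png");b=cv2.imread("pics/crop_side.png");b=cv2.resize(b,(400,a.shape[0]))
cv2.imwrite("pics/crops.png",np.hstack([a,b]))
E
```

```text
top blue [436.656 -32.22 ] 61.032 34.418 -0.418 134
top yellow [468.813 300.657] 63.188 40.187 0.388 202
top red [ 550.358 -282.905] 62.592 38.447 -1.498 159
top red [644.02  -58.537] 177.428 131.944 0.108 3658
top blue [640.769 278.035] 176.029 132.774 -0.006 3554
top yellow [640.649 115.739] 179.689 134.496 0.115 3736
top lifter [ 549.355 -281.504] 134.662 88.122 -1.5 1591
top lever [ 459.703 -288.238] 54.113 28.484 -1.483 293
top bench z -0.5851297296770781
side blue [427.448 -42.687] 63.211 26.364 -0.711 178
side yellow [467.047 286.496] 65.338 34.083 -0.028 117
side red [ 550.167 -280.809] 57.853 31.37 -1.497 65
side red [642.681 -59.678] 180.251 135.732 0.117 3528
side blue [639.995 276.81 ] 178.21 137.467 -0.01 2127
side yellow [636.607 133.204] 181.678 175.88 0.088 2716
side lifter [ 547.932 -283.252] 135.009 91.797 -1.497 2172
side lever [ 457.459 -291.706] 52.342 30.483 -1.521 428
side bench z 0.5756885580901212
```

View pics/crops.png

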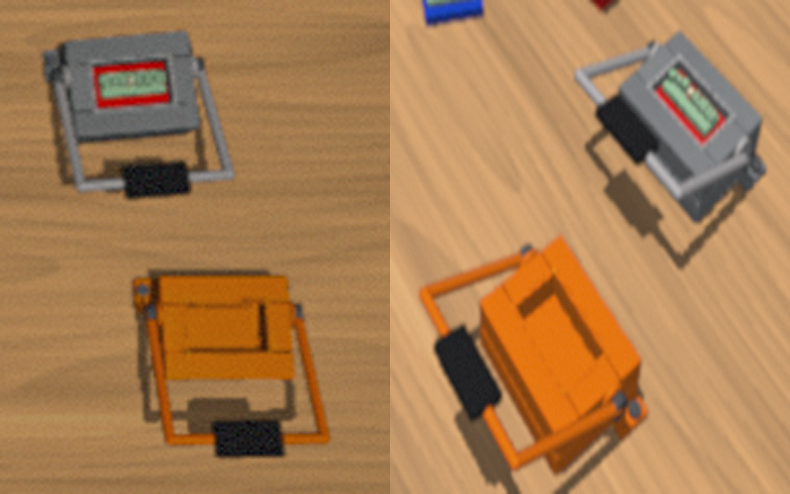

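Two lifters: grey (top 440,220; side 430,335), orange (top 480,315; side 362,425). The grey one fits: it has a grey body, a steel lever, and the red model in its pocket. First move: probe the fingertip height at a 38 mm opening on free bench, then press the lever.

```bash
cat >> h.py <<'E'
def q_near(pos,yc):
    """of the two equivalent grasps, the one with the last joint nearer mid range"""
    o=[Q(yc),Q(yc+np.pi)]; s=[r.solve_ik(pos,x) for x in o]
    return min((abs(j[6]),i) for i,j in enumerate(s) if j is not None)[1], o
def go(pos,yc):
    i,o=q_near(pos,yc); r.reach(pos,o[i])
def st(t):
    s=r.observe(); print(t,round(s['time'],1),np.round(s['tool_pos'],1),'w',round(s['width'],1),'g',round(s['grip_force'],1),'F',np.round(s['wrist_force'],1))
LC=np.array([549.2,-282.0]); LY=0.073
def L(x,y=0): return LC+np.array([x*np.cos(LY)-y*np.sin(LY),x*np.sin(LY)+y*np.cos(LY)])
E
python3 - <<'E'
from h import *
for n,xy in(("blue",(437,-28)),("yellow",(470,304))):
  for c in("top","side"):
    p,d,P=cloud(c)
    print(c,n,*[np.round(x,3) for x in rect(P,np.ones((480,640),bool),xy,50,(8,45))])
r.move_gripper(38)
go([440,-150,60],np.pi/2); st('above')
r.servo_line([440,-150,15],feed=120)
print(r.servo_line([440,-150,-12],feed=15,max_force=4)); st('bench at w38')
r.servo_line([440,-150,60],feed=150); r.move_gripper(0)
go([*L(-91),130],LY+np.pi/2)
r.servo_line([*L(-91),95],feed=120)
px,pz=12,36.8
for a in (.461,.33,.2,.08,-.02):
    hit=r.servo_line([*L(px-115*np.cos(a)),pz+115*np.sin(a)-(1 if a>.4 else 3)],feed=40,max_force=25); st(f'a{a} {hit}')
    if hit and a<.4: break
hit=r.servo_line([*L(-103),26],feed=15,max_force=20); st(f'end {hit}')
E
```

```text
top blue [437.095 -31.809] 63.653 37.957 -0.422 429
side blue [434.087 -34.012] 64.05 38.232 -0.453 449
top yellow [469.299 300.139] 64.571 37.961 0.416 415
side yellow [466.879 299.319] 70.115 40.023 0.5 260
above 5.0 [ 440.6 -149.3   60. ] w 37.6 g 0.0 F [-0.6 -0.5  0.2]
True
bench at w38 6.6 [ 440.  -150.    -1.2] w 38.2 g 3.0 F [-0.2  0.7  6.9]
a0.461 False 9.1 [ 458.5 -288.7   87.1] w 0.1 g 0.0 F [-0.1  0.1 -0. ]
a0.33 False 9.7 [ 452.6 -289.    70.8] w 0.1 g 0.0 F [-0.5  0.3 -0.2]
a0.2 False 10.2 [ 448.4 -289.3   56.2] w -0.1 g 0.0 F [-1.   0.7 -0.1]
a0.08 False 10.7 [ 446.6 -289.4   42.6] w 0.1 g 0.0 F [ 0.1 -0.   0.3]
a-0.02 True 11.0 [ 446.7 -289.6   34.1] w 0.2 g 6.5 F [-0.9  1.4 13.1]
end True 11.2 [ 446.6 -289.5   34.1] w 0.1 g 5.7 F [-0.4  1.5 11.2]
```

Run:
```python
from h import *
hit=r.servo_line([*L(-103),22],feed=20,max_force=40); st(f'end {hit}')
p,d,P=cloud("side"); a=p[250:430,330:530]
cv2.imwrite("pics/lev1.png",cv2.resize(a[:,:,::-1],None,fx=3,fy=3))
```

```text
end True 11.6 [ 446.7 -289.6   34. ] w 0.1 g 7.4 F [-1.7  1.1 15.6]
```

View pics/lev1.png

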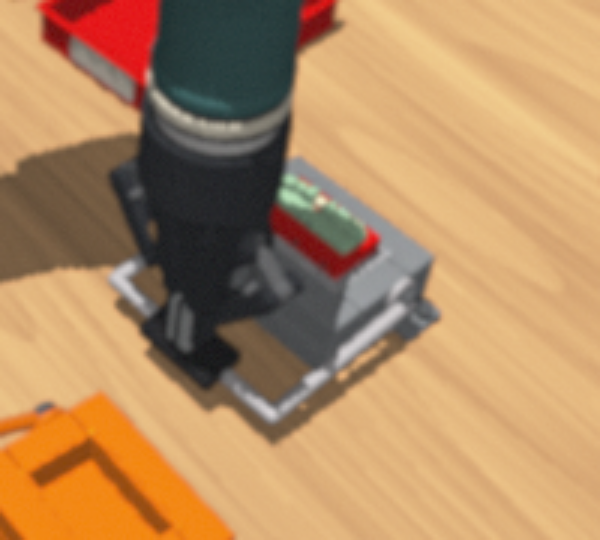

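The lever is down under the closed fingers (about 190,350 in the crop), and the red base plate is fully above the rim (330,240). I'll lift off, check the height and position, and grasp.

Run:
```python
from h import *
x,y,_=r.observe()['tool_pos']
r.servo_line([x,y,60],feed=80); r.servo_line([*(L(-130)),175],feed=200)
for c in("top","side"):
    p,d,P=cloud(c)
    print(c,*[np.round(x,3) for x in rect(P,np.ones((480,640),bool),(549,-281),50,(52,90))])
    m=mask(p,'red')&(np.hypot(P[...,0]-549,P[...,1]+281)<45)&(P[...,2]>40)
    print(np.percentile(P[m][:,2],[10,50,90]))
st('')
```

```text
top [ 550.028 -282.821] 64.583 38.491 -1.482 474
[54.33002149 58.43977914 61.15873509]
side [ 548.436 -282.913] 65.923 41.88 -1.502 709
[54.10162553 59.04165545 61.20991616]
 12.9 [ 419.1 -290.7  173.7] w 0.0 g 0.0 F [ 0.3 -0.1 -0.8]
```

```bash
cat >> h.py <<'E'
def pick(c,yc,z):
    """closing line yc, z = TCP height at the grasp"""
    r.move_gripper(60); go([*c,z+75],yc)
    r.servo_line([*c,z+20],feed=200)
    print('pick touch',r.servo_line([*c,z],feed=40,max_force=5)); st('down')
    r.move_gripper(20); st('gripped')
    r.servo_line([*c,z+25],feed=60); r.servo_line([*c,140],feed=250); st('lifted')
def place(pan,yaw,dz):
    """dz = TCP height above the model's underside; model length along pan x"""
    c=np.array(pan)-32*np.array([np.cos(yaw),np.sin(yaw)]); z=3+dz
    go([*c,140],yaw+np.pi/2)
    r.servo_line([*c,z+12],feed=200); r.sleep(.2)
    print('set down',r.servo_line([*c,z-4],feed=15,max_force=2.5)); st('at')
    r.move_gripper(58)
    r.servo_line([*c,z+30],feed=100); r.servo_line([*c,140],feed=250); st('free')
E
python3 - <<'E'
from h import *
pick((549.4,-282.6),LY,49)
E
```

```text
pick touch False
down 15.6 [ 549.4 -282.6   48.9] w 59.7 g 0.0 F [ 0.1 -0.5  0.4]
gripped 16.0 [ 549.5 -282.7   49.4] w 36.3 g 60.1 F [-0.6  0.8  3.3]
lifted 16.9 [ 549.8 -282.8  140.8] w 36.3 g 60.2 F [ 0.1 -0.6 -1.2]
```

Run:
```python
from h import *
place((643.2,-59.0),.11,1.2)
p,d,P=cloud("side"); a=p[200:310,310:470]
cv2.imwrite("pics/red1.png",cv2.resize(a[:,:,::-1],None,fx=4,fy=4))
```

```text
set down True
at 20.0 [611.3 -62.5   4.6] w 36.1 g 60.8 F [-0.6  1.3  4.2]
free 21.4 [611.  -62.2 139.9] w 58.1 g 0.0 F [-0.3  0.1 -0.3]
```

View pics/red1.png

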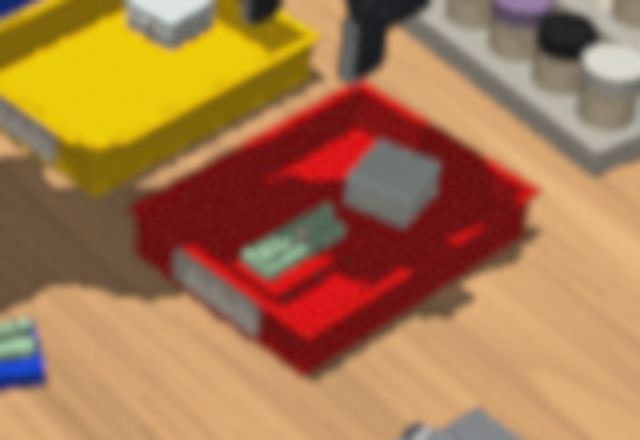

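The red model stands flat, teeth up, at (290,240) in the crop, clear of the crown box at (390,180). Next, blue and yellow.

Run:
```python
from h import *
import sys
def held(): return r.observe()['width']>33
pick((436.3,-32.5),-.43+np.pi/2,1.8)
if not held(): sys.exit('blue lost')
place((640.5,277.5),-.008,1.8)
pick((468.8,300),.42+np.pi/2,1.8)
if not held(): sys.exit('yellow lost')
place((640,115.7),.114,1.8)
r.move_gripper(60); go([480,230,250],np.pi/2)
for c in("top","side"):
    p,d,P=cloud(c); cv2.imwrite(f"pics/end_{c}.png",p[:,:,::-1])
    for n,pan,yw in(("red",(643.2,-59),.11),("blue",(640.5,277.5),-.008),("yellow",(640,115.7),.114)):
        xy=np.array(pan)-32*np.array([np.cos(yw),np.sin(yw)])
        print(c,n,*[np.round(x,3) for x in rect(P,np.ones((480,640),bool),xy,42,(10,45))])
    print(c,'white',[np.round(x['centre']) for x in r.mark_of(c,'model_white')],*[np.round(x,3) for x in rect(P,np.ones((480,640),bool),(437,88),50,(8,45))])
    m=mask(p,'red')
st('end')
```

```text
pick touch False
down 24.3 [436.2 -32.5   1.7] w 60.1 g 0.0 F [-0.  -0.1 -0.3]
gripped 24.6 [436.4 -32.5   2.3] w 36.4 g 60.2 F [-0.8 -0.4  6.3]
lifted 25.8 [435.8 -32.8 139.4] w 36.1 g 60.0 F [ 0.1  0.2 -0.5]
set down True
at 28.9 [608.4 277.7   5.4] w 36.2 g 60.5 F [0.1 0.2 4.1]
free 30.2 [608.3 277.4 140.3] w 58.4 g 0.0 F [ 1.   0.3 -0.1]
pick touch False
down 32.2 [468.7 300.    1.7] w 59.9 g 0.0 F [-0.2  0.9 -0.1]
gripped 32.5 [468.9 300.4   2.3] w 36.1 g 60.5 F [-0.8  0.4  5.5]
lifted 33.7 [468.4 299.1 139.2] w 36.0 g 60.1 F [-0.1 -0.2 -2.4]
set down True
at 36.9 [608.1 112.1   5.4] w 36.1 g 60.8 F [-0.4 -0.4  4.1]
free 38.3 [607.9 112.5 139.8] w 58.3 g 0.0 F [ 0.6 -0.  -0.8]
top red [613.484 -62.411] 64.702 37.375 0.1 404
top blue [607.76 276.18] 65.555 38.161 -0.008 377
top yellow [608.887 111.504] 64.146 38.018 0.109 415
top white [array([438.,  88.,  -1.]), array([608., 282.,   4.])] [445.35   96.806] 63.741 54.832 -0.522 412
side red [611.019 -63.908] 65.329 41.823 0.14 419
side blue [606.286 275.451] 64.778 43.372 -0.027 280
side yellow [607.475 109.92 ] 65.913 40.747 0.131 341
side white [array([440.,  90.,   2.])] [437.839  87.53 ] 64.216 44.073 -0.47 388
end 39.5 [480.7 228.8 249.4] w 60.0 g 0.0 F [ 0.3  0.2 -0.3]
```

```bash
ls pics
```

```text
crop_side.png
crop_top.png
crops.png
end_side.png
end_top.png
lev1.png
red1.png
side0.npy
side0.png
side0rgb.npy
top0.npy
top0.png
top0rgb.npy
```

View pics/end_side.png

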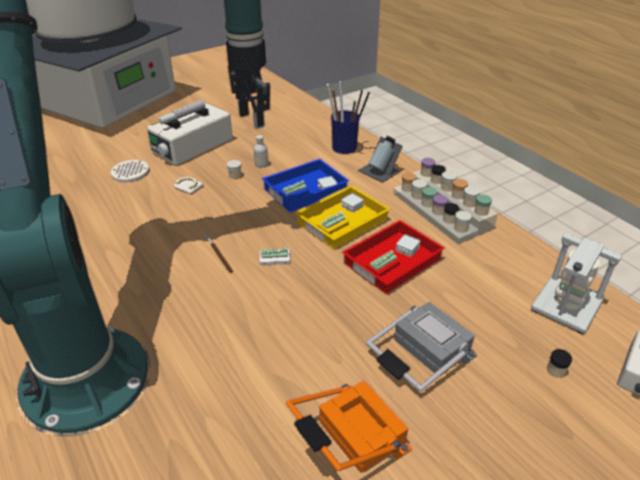

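View pics/end_top.png

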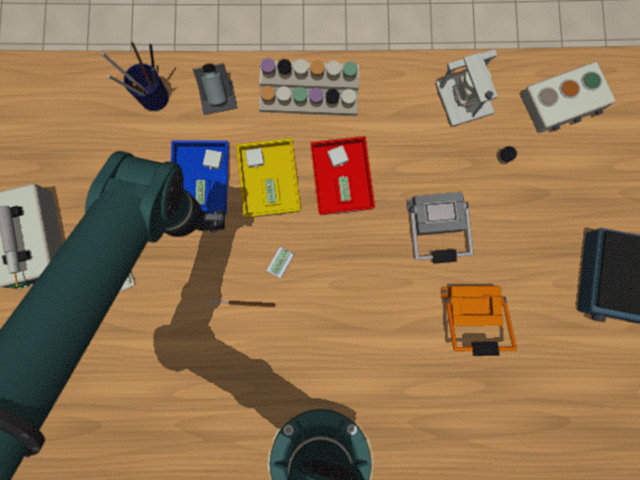

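The models lie flat in their pans (top: blue 201,190; yellow 271,190; red 345,188). The white one is still at (280,262), the lever is down at (444,256), and the gripper touches nothing. Handing in.

```bash
python3 -c "
from cell import r
print(r.finish_job())"
```

```text
the job is handed in; nothing more can be done
None
```

The job is handed in at about 40 s of the 104 s: the lever was pressed to its stop, the red, blue and yellow models stand flat and teeth up in their matching pans, and the white model was left where it stood.

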